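Lock the swing tray onto its post with the spring ring

TASK

Lock the swing tray onto its post: push the tray's round hub all the way down onto its collar so that the groove in the post shows above it, then take the spring ring from the cork coaster, pinch its two red eyes together to spread it, lower it eyes up over the post onto the hub and let it close fully into the groove. Let go of it, and leave the pencil tray, bell, tumbler, hole punch and stapler where they stand.

Things in the scene. Friction and masses are not known exactly. Their poses are not given: they have to be found in the camera images.
- post: Fixed upright steel post of a swing-tray stand, bolted to the desk. Origin: centre of its underside on the desk; z up along the post. Diameter 40 mm, plain flat end at z = 161.5 mm; its groove: see post_groove. Foot: a flange of 120 mm diameter, 18 mm high at most. On it slides the grey hub that carries the tray (see hub).
- post_groove (a point): point on the post's axis at mid-height of its groove, 134.5 mm above the desk. The groove is 34 mm in diameter, from 129 to 139.5 mm above the desk; above and below it the post is 40 mm in diameter. It shows only when the hub is home. Groove and post end are smooth, lightly oiled steel.
- hub (a joint): height in m of the grey plastic hub over its home (0 = seated on a fixed black collar, up to 0.030; 0.013 to 0.025 at the start, when it hides the groove). It fits the post tightly and stays where it is left; about 4 to 6 N straight down on its flange moves it. A sleeve of 60 mm diameter with a flange on top (see hub_top).
- hub_top (a point): point on the post's axis in the plane of the flat top of the hub's round flange (88 mm in diameter, 8 mm thick, around the 40 mm post): 130 mm above the desk when the hub is home, otherwise higher by hub. Push here to seat the hub.
- swing_tray (a joint): angle in rad of the grey swing arm and tray that the hub carries; 0 = along the post's +x (world x), positive turns to +y; stiff, may be turned. Arm and tray (110 x 150 mm, with a yellow note pad and an eraser) reach 225 mm from the post's axis and stand wholly below the hub's flange, 25 mm or more below its top.
- coaster: fixed square cork coaster, 120 x 120 mm, 6 mm thick, sides along x and y; origin at the centre of its underside. The ring lies on it at the start.
- ring: the spring ring: a loose snap ring of dark 6 mm round wire, about 100 g, 95 mm long: a round loop of 34.6 mm inner and 46.6 mm outer diameter, a small coil behind it, and two crossed wire ends in front that rise into two upright red eyes. Origin: centre of the loop at rest, at the ring's underside; z up (the eyes stand up along +z), x from the loop to the eyes, y across the eyes. The frame stays with the coil.
- ring_center (a point): centre of the loop at rest, 3 mm above the ring's underside (mid-wire). Fully spread, the loop passes the 40 mm post with about 2 mm to spare on each side, best with the post's axis at x = 4.5 mm, y = 0 of the ring's frame; unpinched it cannot pass over the post's end. Let go at the groove's level (lying on the seated hub) it springs closed into the groove and centres itself.
- ring_eyes (a point): point midway between the eyes at rest: ring x = 48 mm, y = 0, 24 mm over the ring's underside. Each eye is a flat upright loop of red wire, 5 to 39 mm over the underside, at rest from x = 37 to 59 mm; its rear leg at y = 25, its front leg at y = 29 mm on either side: 66 mm over all. Fully pinched the eyes are parallel to x, 17 mm over all across y, from x = 41 to 64 mm, so 4 to 5 mm farther from the coil.
- ring_left (a joint): opening angle in rad of the ring's +y half (which carries the eye on the -y side) about the coil: 0 = at rest, closed; 0.28 = fully spread (stop). Pinching the two eyes together along y spreads both halves: about 3 N on each eye at first, 9 N at the stop.
- ring_right (a joint): the same for the -y half (eye on the +y side): 0 = closed, 0.28 = fully spread. The coil on which both halves hinge is 15 mm in diameter, 9.5 mm high, its axis upright at x = -28 mm, y = 0 of the ring.
- pencil_tray: walnut pencil tray with pencils, 240 x 85 x 22 mm, long side along its x; origin at the centre of its underside; loose, leave alone
- bell: chrome desk bell, 82 mm in diameter, 59 mm high; origin at the centre of its underside; loose, leave alone
- tumbler: frosted glass tumbler, 76 mm in diameter, 105 mm high, upright; origin at the centre of its underside; loose, leave alone
- hole_punch: red hole punch with a press lever, 105 x 125 mm, about 70 mm high; origin at the centre of its underside; loose, leave alone
- stapler: blue and black stapler, 135 x 36 x 45 mm; origin at the centre of its underside; loose, leave alone
There are look-alikes about, which are no part of the job. Leave any yellow look-alike of the ring alone.

How it is judged:
On the way, in this order (a step that is already met when the one before it is completed fails the run):
1. the hub is pushed down home on its collar (within 3 mm) (value of joint hub below 0.003 m), for 0.2 s.
2. the ring is closed in the groove: both halves within 0.07 rad of rest, its centre within 4 mm of the post's axis and at the groove's height (value of joint each of ring_left, ring_right below 0.07 rad and horizontal distance between ring_center and post_groove below 0.004 m and z of ring_center in the frame of post_groove between -0.005 and 0.005 m), for 0.2 s.
At the end, for the whole second after the job is handed in: The hub is home on its collar (within 3 mm), and the ring sits closed in the post's groove, eyes up: both halves within 0.07 rad of rest, centre within 4 mm of the post's axis and within 5 mm of mid-groove height, tilted less than 0.15 rad, at rest and let go (all of step 2 and value of joint hub below 0.003 m and angle between ring's own z axis and vertical below 0.15 rad and linear speed of ring below 0.02 m/s); the robot touches nothing.
It fails at once if pencil tray, bell, tumbler, hole punch or stapler moved by more than 20 mm or tipped (distance of any of pencil_tray, bell, tumbler, hole_punch, stapler from where it was at the start of the episode above 0.02 m or angle between any of tumbler, bell's own z axis and vertical above 0.3 rad).
It also fails if it takes over 54 s, if anything falls off the work surface, if the arm or the gripper's body presses on something with over 40 N, if the wrist force passes 120 N, or if a joint passes its speed limit or range.

ROBOT

A 6-joint arm with a two-finger parallel gripper is mounted at the origin on the work surface. World frame = base frame: x ahead of the robot, y to its left, z up, the work surface at z = 0. Lengths are in m, angles in rad, forces in N, time in s.
With the tool pointing down it reaches from about 0.375 to 0.975 m from the base axis. Payload 3.8 kg.
Tool frame: the origin (TCP) lies midway between the tips of the shut fingers; the grasp point (between the pads) lies 19 mm behind it (bot.grip_point_offset is the z of the grasp point in the tool frame, in m); z points along the fingers, y is the line along which they close (so a half turn about z gives the same grasp; the last joint's range is limited). The gripper opens to 85 mm and grips with 20 to 120 N. Pads are 22 mm wide; open, the fingers measure 114 mm over their backs; the gripper's body (76 mm by 85 mm) begins 54 mm behind the grasp point. The pads swing forward as they close: fully open they stand 13 mm farther back than shut.
Start: joints at [1.147, 0.264, 1.604, -0, 1.274, -0.037], TCP at [0.255, 0.625, 0.231] pointing down, gripper open.
Joint ranges: [-2.63, 2.63], [-0.94, 2.18], [0.31, 2.57], [-1.31, 4.45], [0, 2.66], [-2.55, 2.55]. Speed limits (rad/s): [2.57, 2.57, 3.14, 3.14, 3.14, 3.14].

INTERFACE

Orientations are given as a rotation vector (axis times angle).
In Python, from workcell import sensors, optics, order, bot gives the robot as it stands.
- The arm moves only by the tool play_rows, never from a script. Its argument "commands" is a list of rows, each a list of 6 numbers: the shift along the tool's x, y, z in cm, then the turn, a rotation vector about the tool's x, y, z in rad. In form: [[dx, dy, dz, wx, wy, wz], ...]. A call has 1 to 5 rows; each row shifts and turns the commanded pose from where the row before left it, along the tool's axes as they then stand; what a row does not reach is not made up. A row lasts 1/12 s, in which the tool goes at most 41.7 mm and 7.16 degrees, less where a joint would pass 70% of its speed; a pose out of reach is approached as far as the arm can. A call with a gripper value outside its range is refused whole. "grip" is the closure, from 0 (fully open) to 1 (shut), set as the call begins (left out, the last holds). The fingers move at their own pace and stop on an object; "force" is the grip in N (left out, the last holds). Time passes only in rows, so rows that do not move let the fingers close. It gives the time, the measured TCP pose, the force, the opening and the grip force at its end, in the units of the state.
- sensors.read_state(): the state, without advancing time (a new reading comes with each control period).
- optics.read_camera(name): name is "side" or "top"; returns the picture (480x640x3 uint8, red, green, blue); there is no depth.
- optics.camera_info(name): a dict with "mtx" (3x3 intrinsics, pixels), "R" (3x3) and "t" (3): a world point X has camera coordinates R X + t. Camera axes: x right, y down, z forward; pixel columns grow to the right and rows downward; lengths in m; the calibration is good to about 2 mm. A picture is of the moment at which its call begins. camera_info takes no time and is no camera call.
- order.finish_job(): hands the job in; it is judged then, once.
The state is a dict: "time": time; "q": joint angles; "joint_vel": joint speeds; "joint_torque": joint torques, N m; "tool_pos": TCP position; "tcp_rot": TCP orientation; "wrist_force": force on the tool from outside, world axes, zero at the start; "torque": the same for the moment, N m; "width": opening from 0.0 (shut) to 1.0 (fully open); "grip_force": force on a finger pad.
Only numpy, scipy, OpenCV 4.12 (cv2) and the standard library are available. Lean on these libraries where they do the work, as an engineer would, in place of code of your own. Each camera call takes 0.05 s, during which the arm holds its last target. There are 200 camera calls.

## Working session

There is one attempt and no reset: what is moved stays moved. The work goes in short steps, Python scripts to look and compute and a tool call to move; the robot and the scene stay as the last step left them, time stands still between calls to the robot, and variables do not carry over. Pictures are saved under pics/ and viewed, at most 10 in all, crops included, and the job is handed in when it is done.

Besides the shell and the picture viewer there is one more tool, called after "Call:" by a JSON object that holds its "method" and its "body", one argument or row to a line. play_rows: Moves the arm, as the interface text tells. Its arguments: {"type":"object","properties":{"commands":{"type":"array","items":{"type":"array","items":{"type":"number"}}},"grip":{"type":"number"},"force":{"type":"number"}},"required":["commands"]}

```bash
mkdir -p pics; python3 - <<'E'
from workcell import sensors, optics, order, bot
import cv2
for n in("top","side"):
    im=optics.read_camera(n); cv2.imwrite(f"pics/{n}0.png",im[:,:,::-1])
    c=optics.camera_info(n); print(n,c["mtx"],c["R"],c["t"])
print(sensors.read_state(), bot.grip_point_offset)
E
```

```text
top [[456.23336712   0.         323.80958703]
 [  0.         456.23336712 243.84352942]
 [  0.           0.           1.        ]] [[-0.02309673 -0.9996224  -0.01488645]
 [-0.99747175  0.02404292 -0.06687337]
 [ 0.06720603  0.01330426 -0.99765041]] [0.03488536 0.5915468  1.20926128]
side [[623.69764624   0.         318.09765681]
 [  0.         623.69764624 241.429308  ]
 [  0.           0.           1.        ]] [[-0.77271298  0.63470744 -0.00781731]
 [ 0.50660539  0.60924373 -0.61005988]
 [-0.3824469  -0.47536148 -0.79231675]] [ 0.44355564 -0.21412371  1.73901969]
{'time': 0.1, 'q': array([ 1.14709901e+00,  2.64721062e-01,  1.60526089e+00, -1.95927864e-05,
        1.27371298e+00, -3.69163831e-02]), 'joint_vel': array([-0.00076088, -0.00264708, -0.00270645,  0.00045298, -0.00057336,
        0.00097919]), 'joint_torque': array([-1.73290255e-05, -5.16705287e+01, -3.68590415e+01, -7.40858877e-05,
        6.24400098e-03, -5.87299489e-07]), 'tool_pos': array([0.25435576, 0.62451192, 0.23004473]), 'tcp_rot': array([-0.60367615, -3.082575  ,  0.0032213 ]), 'wrist_force': array([-0.91179609,  0.30641409,  0.1760082 ]), 'torque': array([ 0.03165223,  0.00767961, -0.06337818]), 'grip_force': 0.0, 'width': 1.0010941128758328} -0.0187
```

View pics/top0.png

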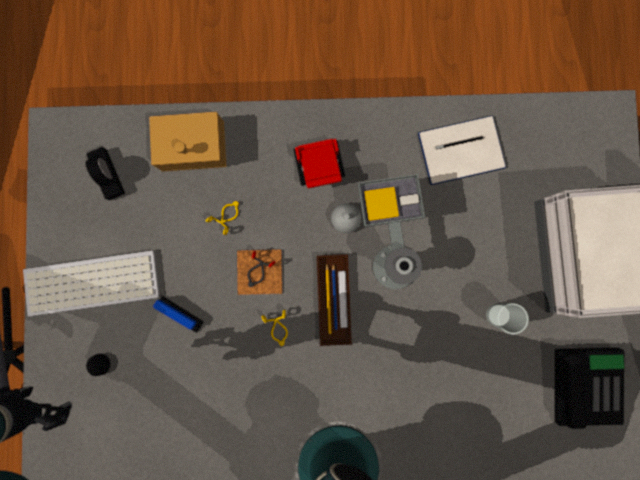

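View pics/side0.png

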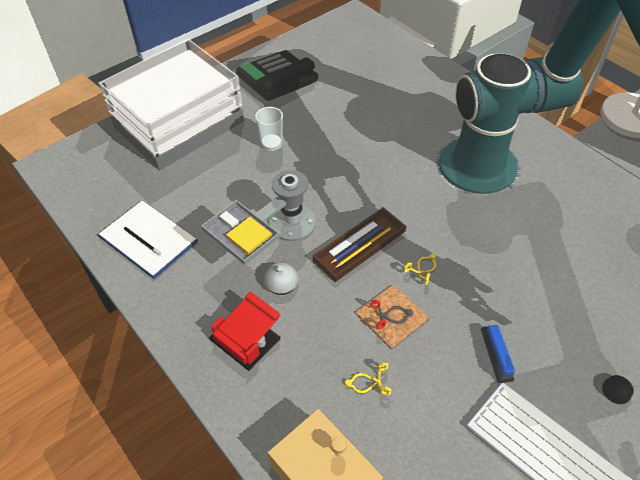

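The top view shows the post at (403,265), and the dark ring with red eyes on the coaster at (260,270), eyes near (250,249) and (272,262). There are two yellow look-alikes, at (225,216) and (276,327). The ring fits the description because it is dark wire with red eyes and lies on the cork. I'll confirm this in a crop and measure.

```bash
cat > h.py <<'E'
import numpy as np, cv2
from workcell import sensors, optics, order, bot
C={n:optics.camera_info(n) for n in("top","side")}
def proj(n,X):
    c=C[n];p=c["mtx"]@(c["R"]@np.array(X,float)+c["t"]);return p[:2]/p[2]
def ray(n,uv):
    c=C[n];d=c["R"].T@np.linalg.solve(c["mtx"],[uv[0],uv[1],1.]);o=-c["R"].T@c["t"];return o,d/np.linalg.norm(d)
def plane(n,uv,z):
    o,d=ray(n,uv);return o+d*(z-o[2])/d[2]
def tri(a,b):
    (o1,d1),(o2,d2)=ray("top",a),ray("side",b)
    s=np.linalg.lstsq(np.c_[d1,-d2],o2-o1,rcond=None)[0]
    p,q=o1+s[0]*d1,o2+s[1]*d2
    return (p+q)/2,np.linalg.norm(p-q)
def redmask(im):
    h=cv2.cvtColor(im,cv2.COLOR_RGB2HSV);return (((h[...,0]<6)|(h[...,0]>172))&(h[...,1]>150)&(h[...,2]>60)).astype(np.uint8)
E
cat > m.py <<'E'
from h import *
I={n:cv2.imread(f"pics/{n}0.png")[:,:,::-1].copy() for n in C}
for n,(x,y,w,hh) in {"top":(235,245,50,52),"side":(350,282,85,68)}.items():
    m=redmask(I[n])[y:y+hh,x:x+w]
    k,l,s,c=cv2.connectedComponentsWithStats(m)
    for i in range(1,k):
        if s[i,4]>4: print(n,s[i]+[x,y,0,0,0],c[i]+[x,y])
a=cv2.resize(I["top"][236:300,228:292],(400,400),interpolation=cv2.INTER_CUBIC)
b=cv2.resize(I["side"][275:355,350:430],(400,400),interpolation=cv2.INTER_CUBIC)
c=cv2.resize(I["top"][235:295,363:443],(400,200+100),interpolation=cv2.INTER_CUBIC)[:200]*0
c=cv2.resize(I["top"][240:290,363:463],(400,200),interpolation=cv2.INTER_CUBIC)
d=cv2.resize(I["side"][165:245,250:410],(400,200),interpolation=cv2.INTER_CUBIC)
cv2.imwrite("pics/crop0.png",np.vstack([np.hstack([a,b]),np.hstack([c,d])])[:,:,::-1])
print(plane("top",(404,266),.1615),plane("side",(289.5,180),.1615),tri((404,266),(289.5,180)))
E
python3 m.py
```

```text
top [252 250   4   8  19] [253.47368421 254.        ]
top [268 261   7   6  19] [271.10526316 263.68421053]
side [371 299  10  10  60] [374.95       303.33333333]
side [377 320   9   9  60] [380.81666667 323.88333333]
[ 0.52548664 -0.16975802  0.1615    ] [ 0.52560223 -0.16447177  0.1615    ] (array([ 0.52428401, -0.16930288,  0.15693819]), np.float64(0.003452712688041229))
```

View pics/crop0.png

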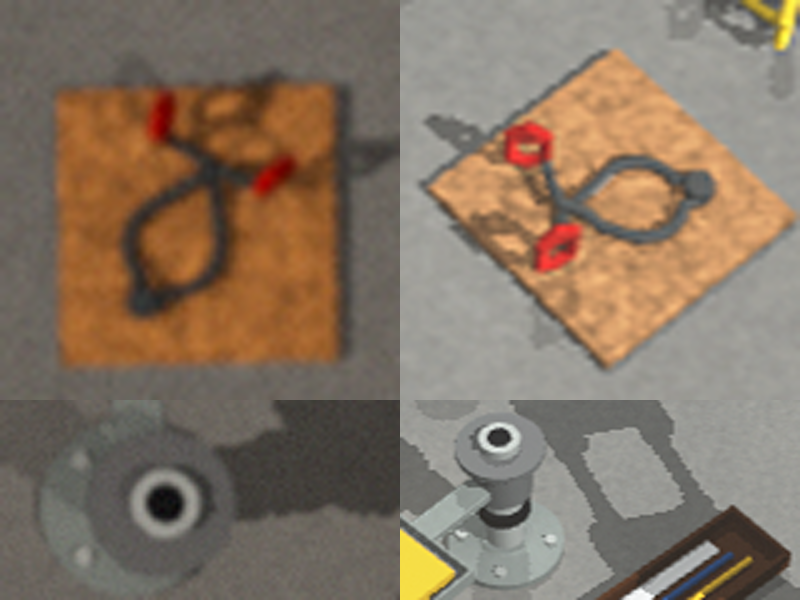

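The crop confirms it: dark ring with red eyes on cork, coil at top px (251,284) and crossing at about (262,263).

```bash
cat > m2.py <<'E'
from h import *
for a in((253.5,254),(271.1,263.7)):
    for b in((375,303.3),(380.8,323.9)): print(a,b,tri(a,b))
print("coil",tri((251.2,284),(350+693/5,275+185/5)), plane("top",(251.2,284),.013),plane("side",(350+693/5,275+185/5),.013))
print("eyes@.030",[plane("top",a,.03) for a in((253.5,254),(271.1,263.7))],[plane("side",a,.03) for a in((375,303.3),(380.8,323.9))])
# coaster corners: top crop 
print("coaster centre",np.mean([plane("top",(228+u/6.25,236+v/6.25),.006) for u,v in((56,90),(338,87),(342,362),(62,365))],0),
 np.mean([plane("side",(350+u/5,275+v/5),.006) for u,v in((213,50),(395,215),(208,368),(27,185))],0))
# flange foot top z~.018? post end via mask
I={n:cv2.imread(f"pics/{n}0.png")[:,:,::-1].copy() for n in C}
for n,(x,y,w,h) in {"top":(393,255,24,24),"side":(278,170,24,22)}.items():
    g=I[n][y:y+h,x:x+w].min(2)
    m=(g>(150 if n=="top" else 185)).astype(np.uint8); r=cv2.boundingRect(m); print(n,r,g.max())
    cs,_=cv2.findContours(m,0,1); c=max(cs,key=cv2.contourArea);e=cv2.minEnclosingCircle(c); uv=(e[0][0]+x,e[0][1]+y)
    print(uv,e[1],plane(n,uv,.1615))
s=sensors.read_state(); import scipy.spatial.transform as t; print(t.Rotation.from_rotvec(s["tcp_rot"]).as_matrix())
E
python3 m2.py
```

```text
(253.5, 254) (375, 303.3) (array([0.56864038, 0.19545979, 0.09664534]), np.float64(0.008189187064107505))
(253.5, 254) (380.8, 323.9) (array([0.5675535 , 0.2111219 , 0.02781257]), np.float64(0.0038207776991830374))
(271.1, 263.7) (375, 303.3) (array([0.54088795, 0.16371655, 0.02891983]), np.float64(0.0025962392835928573))
(271.1, 263.7) (380.8, 323.9) (array([ 0.53805741,  0.17837297, -0.04800071]), np.float64(0.016037704404047722))
coil (array([0.43656559, 0.28577965, 0.05813451]), np.float64(0.18006604096909926)) [0.4887495 0.2195687 0.013    ] [0.34748846 0.34173493 0.013     ]
eyes@.030 [array([0.56884761, 0.20944577, 0.03      ]), array([0.54181546, 0.16269365, 0.03      ])] [array([0.54039766, 0.16500269, 0.03      ]), array([0.56706349, 0.21317753, 0.03      ])]
coaster centre [0.52036776 0.19666467 0.006     ] [0.52080121 0.20406336 0.006     ]
top (0, 0, 0, 0) 150Traceback (most recent call last):
  File "m2.py", line 14, in <module>
    cs,_=cv2.findContours(m,0,1); c=max(cs,key=cv2.contourArea);e=cv2.minEnclosingCircle(c); uv=(e[0][0]+x,e[0][1]+y)
                                    ~~~^^^^^^^^^^^^^^^^^^^^^^^^
ValueError: max() iterable argument is empty
```

Call:
{"method": "play_rows", "body": {
  "commands": [
    [0,0,0,0,0,0.11],
    [-2.5,-2.3,0,0,0,0],
    [-2.5,-2.3,0,0,0,0],
    [-2.5,-2.3,0,0,0,0],
    [-2.5,-2.3,0,0,0,0]
  ],
  "grip": 0.35
}}

```text
time: 0.52
tool_pos: [0.2986, 0.495, 0.2304]
tcp_rot: [-0.771, -3.045, 0.002]
wrist_force: [0.5, -0.7, 0.2]
width: 0.651
grip_force: 0.0
```

Call:
{"method": "play_rows", "body": {
  "commands": [
    [-2.5,-2.3,0,0,0,0],
    [-2.5,-2.3,0,0,0,0],
    [-2.5,-2.3,0,0,0,0],
    [-2.5,-2.3,0,0,0,0],
    [-2.5,-2.3,0,0,0,0]
  ]
}}

```text
time: 0.93
tool_pos: [0.3536, 0.3341, 0.2308]
tcp_rot: [-0.772, -3.045, 0.001]
wrist_force: [1.0, -0.2, -0.8]
width: 0.648
grip_force: 0.0
```

Call:
{"method": "play_rows", "body": {
  "commands": [
    [-2.5,-2.3,0,0,0,0],
    [-2.5,-2.3,0,0,0,0],
    [-2.5,-2.3,0,0,0,0],
    [-2.5,-2.3,0,0,0,0],
    [-2.5,-2.3,0,0,0,0]
  ]
}}

```text
time: 1.35
tool_pos: [0.4087, 0.1736, 0.231]
tcp_rot: [-0.772, -3.045, 0.0]
wrist_force: [1.3, -0.0, -0.1]
width: 0.649
grip_force: 0.0
```

Call:
{"method": "play_rows", "body": {
  "commands": [
    [-2.5,-2.3,0,0,0,0],
    [-2.5,-2.3,0,0,0,0],
    [-2.5,-2.3,0,0,0,0],
    [-2.5,-2.3,0,0,0,0],
    [-2.5,-2.3,0,0,0,0]
  ]
}}

```text
time: 1.77
tool_pos: [0.4638, 0.0129, 0.231]
tcp_rot: [-0.773, -3.045, -0.0]
wrist_force: [0.4, -0.1, 0.7]
width: 0.651
grip_force: 0.0
```

```bash
cat >> h.py <<'E'
from scipy.spatial.transform import Rotation as Rn
def delta(X):
    s=sensors.read_state();R=Rn.from_rotvec(s["tcp_rot"]).as_matrix()
    return np.round(100*R.T@(np.array(X)-s["tool_pos"]),2)
E
python3 - <<'E'
from h import *
s=sensors.read_state();print(s["time"],s["tool_pos"],s["q"],s["width"]);print(Rn.from_rotvec(s["tcp_rot"]).as_matrix().round(4));print(delta([.5255,-.167,.225]))
print("coil",tri((251.2,284),(408.6,312)),plane("side",(408.6,312),.013))
E
```

```text
1.7667 [0.46377513 0.01288627 0.2310008 ] [-2.60121720e-02 -1.44060672e-01  2.03552557e+00  1.34387113e-04
  1.25044223e+00 -1.09986034e+00] 0.6514349859599764
[[-8.790e-01  4.768e-01 -3.000e-04]
 [ 4.768e-01  8.790e-01  1.000e-04]
 [ 3.000e-04 -0.000e+00 -1.000e+00]]
[-14.   -12.87   0.6 ]
coil (array([0.48746726, 0.22160096, 0.00776107]), np.float64(0.0032449459009760307)) [0.48882715 0.22451684 0.013     ]
```

Call:
{"method": "play_rows", "body": {
  "commands": [
    [-2.8,-2.57,0,0,0,0],
    [-2.8,-2.57,0,0,0,0],
    [-2.8,-2.57,0,0,0,0],
    [-2.8,-2.57,0,0,0,0],
    [-2.8,-2.57,2.0,0,0,0]
  ]
}}

```text
time: 2.18
tool_pos: [0.5282, -0.167, 0.2155]
tcp_rot: [0.771, 3.038, -0.001]
wrist_force: [1.1, -0.3, 0.9]
width: 0.652
grip_force: 0.0
```

Call:
{"method": "play_rows", "body": {
  "commands": [
    [0,0,2,0,0,0],
    [0,0,0,0,0,0]
  ]
}}

```text
time: 2.35
tool_pos: [0.5227, -0.165, 0.1871]
tcp_rot: [-0.775, -3.036, -0.001]
wrist_force: [-1.0, 0.6, -1.4]
width: 0.651
grip_force: 0.0
```

```bash
python3 - <<'E'
from h import *
s=sensors.read_state();print(s["time"],s["tool_pos"],s["width"]);T=s["tool_pos"]
I={n:optics.read_camera(n) for n in C}
out=[]
for n in C:
    p=proj(n,[.5255,-.167,.16]).round().astype(int);print(n,p,proj(n,T))
    cv2.imwrite(f"pics/{n}1.png",I[n][:,:,::-1])
    out.append(cv2.resize(I[n][p[1]-50:p[1]+50,p[0]-40:p[0]+40],(400,500),interpolation=cv2.INTER_CUBIC))
cv2.imwrite("pics/crop1.png",np.hstack(out)[:,:,::-1])
E
```

```text
2.35 [ 0.52265193 -0.16500121  0.18706322] 0.6511545135754804
top [403 266] [403.75573814 267.0706514 ]
side [289 180] [289.87287405 171.81992739]
```

View pics/crop1.png

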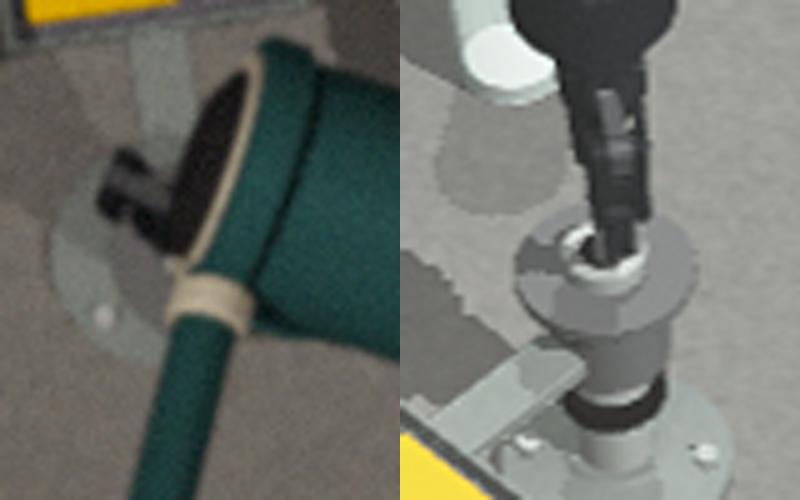

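Call:
{"method": "play_rows", "body": {
  "commands": [
    [0,0,1.0,0,0,0],
    [0,0,1.0,0,0,0],
    [0,0,0.5,0,0,0],
    [0,0,0.3,0,0,0],
    [0,0,0.3,0,0,0]
  ]
}}

```text
time: 2.87
tool_pos: [0.5252, -0.1634, 0.1606]
tcp_rot: [-0.771, -3.045, 0.0]
wrist_force: [0.0, 0.9, -0.4]
width: 0.654
grip_force: 0.0
```

Call:
{"method": "play_rows", "body": {
  "commands": [
    [0,0,0.3,0,0,0],
    [0,0,0.3,0,0,0],
    [0,0,0.3,0,0,0],
    [0,0,0,0,0,0]
  ]
}}

```text
time: 3.2
tool_pos: [0.525, -0.1639, 0.1512]
tcp_rot: [-0.772, -3.044, -0.0]
wrist_force: [0.8, -0.1, -0.6]
width: 0.65
grip_force: 0.0
```

Call:
{"method": "play_rows", "body": {
  "commands": [
    [0,0,0.3,0,0,0],
    [0,0,0.3,0,0,0],
    [0,0,0,0,0,0]
  ]
}}

```text
time: 3.45
tool_pos: [0.5256, -0.1642, 0.1458]
tcp_rot: [0.772, 3.045, -0.0]
wrist_force: [0.0, 0.2, -0.2]
width: 0.649
grip_force: 0.0
```

Call:
{"method": "play_rows", "body": {
  "commands": [
    [0,0,0.3,0,0,0],
    [0,0,0.3,0,0,0],
    [0,0,0,0,0,0]
  ]
}}

```text
time: 3.7
tool_pos: [0.5256, -0.1642, 0.1401]
tcp_rot: [0.772, 3.044, -0.0]
wrist_force: [-0.0, -0.8, 2.0]
width: 0.65
grip_force: 1.0
```

Call:
{"method": "play_rows", "body": {
  "commands": [
    [0,0,0.3,0,0,0],
    [0,0,0,0,0,0]
  ]
}}

```text
time: 3.87
tool_pos: [0.5256, -0.1642, 0.1372]
tcp_rot: [0.772, 3.044, -0.0]
wrist_force: [0.4, 0.5, 2.8]
width: 0.651
grip_force: 1.4
```

Call:
{"method": "play_rows", "body": {
  "commands": [
    [0,0,0.3,0,0,0],
    [0,0,0.3,0,0,0],
    [0,0,0,0,0,0]
  ]
}}

```text
time: 4.12
tool_pos: [0.5256, -0.1642, 0.1309]
tcp_rot: [0.772, 3.045, -0.0]
wrist_force: [0.5, -0.1, 2.0]
width: 0.651
grip_force: 1.0
```

Call:
{"method": "play_rows", "body": {
  "commands": [
    [0,0,0.3,0,0,0],
    [0,0,0.2,0,0,0],
    [0,0,0,0,0,0]
  ]
}}

```text
time: 4.37
tool_pos: [0.5256, -0.1642, 0.126]
tcp_rot: [0.772, 3.045, -0.0]
wrist_force: [-0.1, -0.8, 2.4]
width: 0.651
grip_force: 1.3
```

Call:
{"method": "play_rows", "body": {
  "commands": [
    [0,0,0.3,0,0,0],
    [0,0,0,0,0,0]
  ]
}}

```text
time: 4.53
tool_pos: [0.5257, -0.1642, 0.1258]
tcp_rot: [0.772, 3.045, -0.0]
wrist_force: [-7.5, 1.7, 18.8]
width: 0.65
grip_force: 9.3
```

Call:
{"method": "play_rows", "body": {
  "commands": [
    [0,0,0,0,0,0],
    [0,0,-2,0,0,0],
    [0,0,-3.5,0,0,0],
    [0,0,-3.5,0,0,0],
    [1.4,3.2,0,0,0,0]
  ]
}}

```text
time: 4.95
tool_pos: [0.5326, -0.1344, 0.2205]
tcp_rot: [0.776, 3.031, -0.005]
wrist_force: [2.8, -0.4, 1.3]
width: 0.652
grip_force: 0.0
```

Call:
{"method": "play_rows", "body": {
  "commands": [
    [1.4,3.2,0,0,0,0],
    [1.4,3.2,0,0,0,0],
    [1.4,3.2,0,0,0,0],
    [1.4,3.2,0,0,0,0],
    [1.4,3.2,0,0,0,0]
  ],
  "grip": 0
}}

```text
time: 5.37
tool_pos: [0.5425, 0.0464, 0.2122]
tcp_rot: [-0.773, -3.044, 0.0]
wrist_force: [0.3, -0.0, 0.4]
width: 0.998
grip_force: 0.0
```

Call:
{"method": "play_rows", "body": {
  "commands": [
    [1.4,3.2,0,0,0,0],
    [1.4,3.2,1,0,0,0],
    [1.4,3.2,3,0,0,0],
    [1.4,3.2,3,0,0,0],
    [0,0,3,0,0,0]
  ]
}}

```text
time: 5.78
tool_pos: [0.5552, 0.1828, 0.1183]
tcp_rot: [0.766, 3.045, 0.006]
wrist_force: [-0.1, -0.3, 0.4]
width: 1.002
grip_force: 0.0
```

Call:
{"method": "play_rows", "body": {
  "commands": [
    [0,0,1,0,0,0],
    [0,0,0,0,0,0],
    [0,0,0,0,0,0]
  ]
}}

```text
time: 6.03
tool_pos: [0.5536, 0.1766, 0.108]
tcp_rot: [-0.773, -3.043, 0.002]
wrist_force: [0.1, -1.4, 1.7]
width: 1.002
grip_force: 0.0
```

```bash
python3 - <<'E'
from h import *
s=sensors.read_state();print(s["time"],s["tool_pos"],s["width"]);print(delta([.556,.1865,.11]))
I={n:optics.read_camera(n) for n in C}
out=[]
for n,P in(("side",[.525,.2,.03]),("top",[.525,.2,.03]),("side",[.5255,-.167,.13]),("top",[.5255,-.167,.13])):
    p=proj(n,P).round().astype(int);print(n,p)
    cv2.imwrite(f"pics/{n}2.png",I[n][:,:,::-1])
    out.append(cv2.resize(I[n][p[1]-30:p[1]+30,p[0]-40:p[0]+40],(400,300),interpolation=cv2.INTER_CUBIC))
cv2.imwrite("pics/crop2.png",np.vstack([np.hstack(out[:2]),np.hstack(out[2:])])[:,:,::-1])
E
```

```text
6.0333 [0.55364319 0.17662335 0.10800082] 1.002278020580771
[ 0.26  0.98 -0.2 ]
side [390 310]
top [257 270]
side [289 188]
top [401 266]
```

View pics/crop2.png

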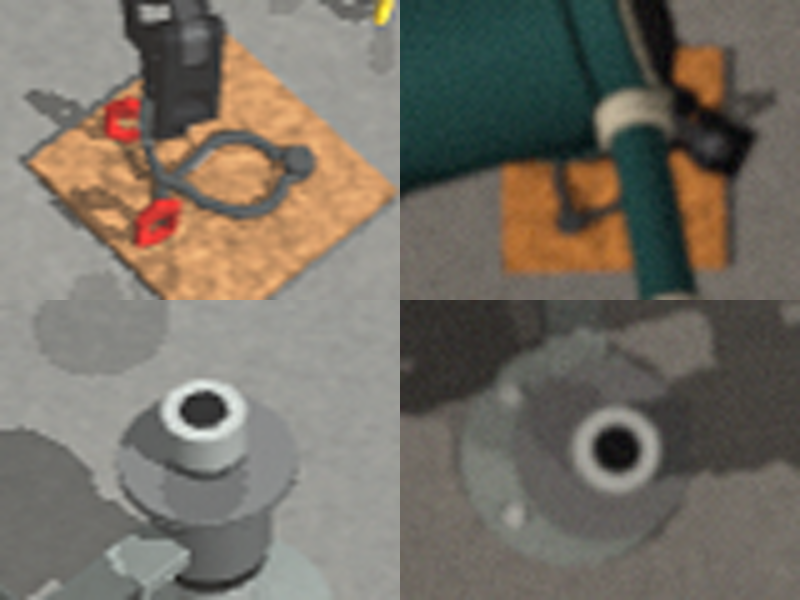

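Seating worked: the hub is home and the bare post is visible, with its end at side (289.5,179.8) and top (404,265.2). The ring lies untouched under the fingers, so I'm going down to grasp.

Call:
{"method": "play_rows", "body": {
  "commands": [
    [0.25,1.0,2.5,0,0,0],
    [0,0,2.5,0,0,0],
    [0,0,2.0,0,0,0],
    [0,0,1.5,0,0,0],
    [0,0,0.6,0,0,0]
  ]
}}

```text
time: 6.55
tool_pos: [0.557, 0.1864, 0.0173]
tcp_rot: [-0.774, -3.044, 0.0]
wrist_force: [-0.3, -1.0, 0.1]
width: 0.999
grip_force: 0.0
```

Call:
{"method": "play_rows", "body": {
  "commands": [
    [0,0,0,0,0,0],
    [0,0,0,0,0,0],
    [0,0,0,0,0,0]
  ]
}}

```text
time: 6.8
tool_pos: [0.5587, 0.1875, 0.0197]
tcp_rot: [0.773, 3.042, 0.003]
wrist_force: [-0.8, -1.0, 1.1]
width: 1.001
grip_force: 0.0
```

```bash
python3 - <<'E'
from h import *
s=sensors.read_state();print(delta([.556,.1865,.014]))
I=optics.read_camera("side")
cv2.imwrite("pics/crop3.png",cv2.resize(I[270:350,340:440],(500,400),interpolation=cv2.INTER_CUBIC)[:,:,::-1])
E
```

```text
[ 0.19 -0.22  0.57]
```

View pics/crop3.png

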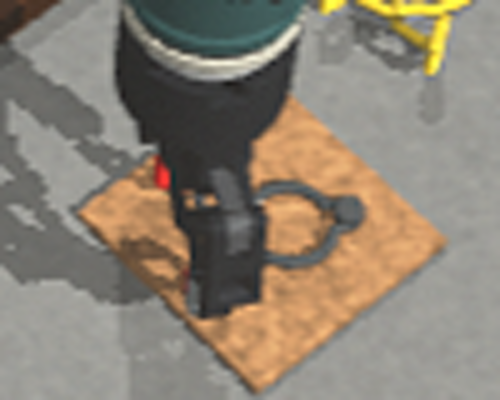

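```bash
python3 - <<'E'
from h import *
T=sensors.read_state()["tool_pos"];R=Rn.from_rotvec(sensors.read_state()["tcp_rot"]).as_matrix()
for y in(.05,.057):
  for z in(-.013,-.03): 
    for x in (-.011,.011): print(y,z,x,((proj("side",T+R@[x,y,z])-[340,270])*5).round())
print(T)
E
```

```text
0.05 -0.013 -0.011 [183. 318.]
0.05 -0.013 0.011 [231. 309.]
0.05 -0.03 -0.011 [186. 298.]
0.05 -0.03 0.011 [234. 290.]
0.057 -0.013 -0.011 [187. 331.]
0.057 -0.013 0.011 [235. 323.]
0.057 -0.03 -0.011 [190. 312.]
0.057 -0.03 0.011 [239. 304.]
[0.55861866 0.18756651 0.01968272]
```

Call:
{"method": "play_rows", "body": {
  "commands": [
    [-0.1,0,0.4,0,0,0],
    [-0.1,0,0,0,0,0],
    [0,0,0,0,0,0]
  ]
}}

```text
time: 7.1
tool_pos: [0.5589, 0.1863, 0.0138]
tcp_rot: [0.772, 3.045, 0.0]
wrist_force: [-0.0, 0.3, 0.1]
width: 1.0
grip_force: 0.0
```

Call:
{"method": "play_rows", "body": {
  "commands": [
    [0,0,0,0,0,0],
    [0,0,0,0,0,0],
    [0,0,0,0,0,0],
    [0,0,0,0,0,0],
    [0,0,0,0,0,0]
  ],
  "grip": 1,
  "force": 40
}}

```text
time: 7.52
tool_pos: [0.5609, 0.1872, 0.0152]
tcp_rot: [0.771, 3.041, 0.004]
wrist_force: [2.8, 1.5, 5.0]
width: 0.298
grip_force: 7.7
```

Call:
{"method": "play_rows", "body": {
  "commands": [
    [0,0,0,0,0,0],
    [0,0,0,0,0,0],
    [0,0,0,0,0,0]
  ]
}}

```text
time: 7.77
tool_pos: [0.5609, 0.1875, 0.0156]
tcp_rot: [0.772, 3.041, 0.005]
wrist_force: [2.1, 2.3, 7.3]
width: 0.142
grip_force: 39.8
```

```bash
python3 - <<'E'
from h import *
I=optics.read_camera("side")
cv2.imwrite("pics/crop4.png",cv2.resize(I[270:350,340:440],(500,400),interpolation=cv2.INTER_CUBIC)[:,:,::-1])
E
```

```text
(no output)
```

View pics/crop4.png

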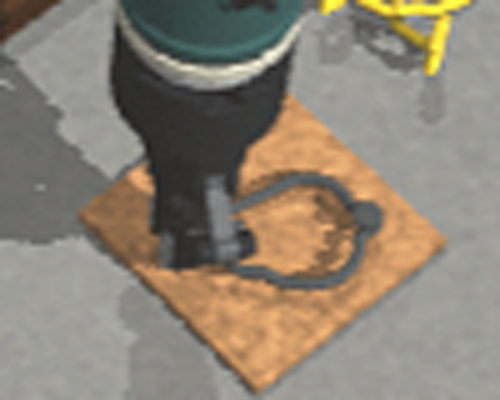

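Pinched: the loop is spread, with the coil at crop (368,215). The width reads 12 mm, a bit under the expected 17, so I'll lift and check the hold.

Call:
{"method": "play_rows", "body": {
  "commands": [
    [0,0,-1,0,0,0],
    [0,0,-2,0,0,0],
    [0,0,-3,0,0,0],
    [0,0,-3.5,0,0,0],
    [0,0,-3.5,0,0,0]
  ]
}}

```text
time: 8.23
tool_pos: [0.5558, 0.1855, 0.1429]
tcp_rot: [-0.771, -3.04, 0.006]
wrist_force: [0.2, 0.8, -0.3]
width: 0.141
grip_force: 38.7
```

Call:
{"method": "play_rows", "body": {
  "commands": [
    [0,0,-3.5,0,0,0],
    [0,0,-2,0,0,0],
    [0,0,0,0,0,0],
    [0,0,0,0,0,0]
  ]
}}

```text
time: 8.57
tool_pos: [0.5584, 0.1862, 0.1994]
tcp_rot: [0.772, 3.045, 0.0]
wrist_force: [0.2, -0.0, -1.6]
width: 0.141
grip_force: 38.6
```

```bash
python3 - <<'E'
from h import *
s=sensors.read_state();T=s["tool_pos"];print(T,s["tcp_rot"],s["width"])
I={n:optics.read_camera(n) for n in C}
out=[]
for n in C:
    p=proj(n,T+[-.03,.02,0]).round().astype(int);print(n,p,proj(n,T))
    cv2.imwrite(f"pics/{n}5.png",I[n][:,:,::-1])
    out.append(cv2.resize(I[n][p[1]-40:p[1]+40,p[0]-40:p[0]+40],(400,400),interpolation=cv2.INTER_CUBIC))
cv2.imwrite("pics/crop5.png",np.hstack(out)[:,:,::-1])
E
```

```text
[0.55835615 0.18623062 0.19943148] [7.72099719e-01 3.04454110e+00 2.38865523e-04] 0.14099106128358568
top [243 268] [251.20675031 255.02594408]
side [398 269] [380.88471954 270.95138809]
```

View pics/crop5.png

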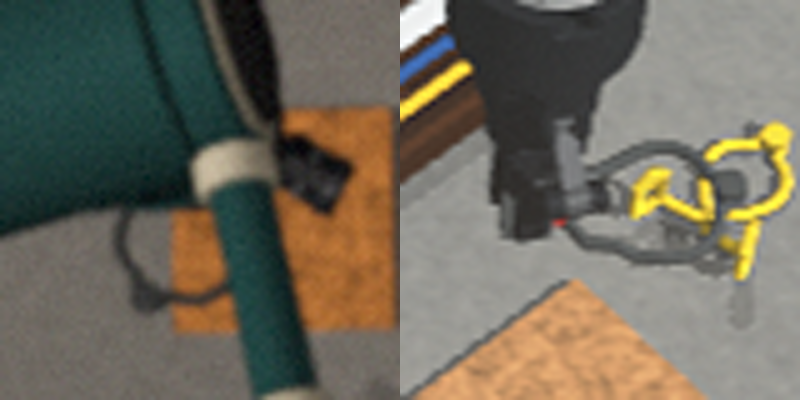

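```bash
python3 - <<'E'
from h import *
T=sensors.read_state()["tool_pos"];R=Rn.from_rotvec(sensors.read_state()["tcp_rot"]).as_matrix()
p,e=tri((231.6,287.6),(424.2,265.6));print(p,e,1e3*R.T@(p-T))
for n,uv in(("top",(231.6,287.6)),("side",(424.2,265.6))):
  for z in(-.012,-.004,.004): q=plane(n,uv,T[2]+z);print(n,z,(1e3*R.T@(q-T)).round(1))
E
```

```text
[0.48334601 0.23310794 0.20145952] 0.003829622762633912 [86.99782348  6.68775153 -4.9799067 ]
top -0.012 [87.2  9.3 12.3]
top -0.004 [86.2  7.9  4.3]
top 0.004 [85.3  6.4 -3.7]
side -0.012 [94.6 -4.3 12.3]
side -0.004 [92.   0.9  4.3]
side 0.004 [89.3  6.1 -3.7]
```

Ring held level-ish with the coil slightly high (about 0.1 rad). I'll carry it above the post and look there.

Call:
{"method": "play_rows", "body": {
  "commands": [
    [-1.0,-1.6,0,0,0,0],
    [-1.7,-2.9,0,0,0,0],
    [-1.7,-2.9,0,0,0,0],
    [-1.7,-2.9,0,0,0,0],
    [-1.7,-2.9,0,0,0,0]
  ]
}}

```text
time: 9.08
tool_pos: [0.5618, 0.0319, 0.1952]
tcp_rot: [-0.77, -3.04, 0.003]
wrist_force: [1.3, -0.2, -1.3]
width: 0.143
grip_force: 38.8
```

Call:
{"method": "play_rows", "body": {
  "commands": [
    [-1.7,-2.9,0,0,0,0],
    [-1.7,-2.9,0,0,0,0],
    [-1.7,-2.9,0,0,0,0],
    [-1.7,-2.9,0,0,0,0],
    [-1.7,-2.9,0,0,0,0]
  ]
}}

```text
time: 9.5
tool_pos: [0.5675, -0.1359, 0.1952]
tcp_rot: [-0.771, -3.039, -0.0]
wrist_force: [0.3, 1.1, -1.1]
width: 0.144
grip_force: 38.8
```

Call:
{"method": "play_rows", "body": {
  "commands": [
    [-1.7,-2.9,0,0,0,0],
    [-1.4,-2.3,0,0,0,0],
    [0,0,0,0,-0.05,0],
    [0,0,0,0,-0.05,0],
    [0,0,0,0,0,0]
  ]
}}

```text
time: 9.92
tool_pos: [0.5688, -0.1947, 0.1945]
tcp_rot: [0.752, 2.957, -0.037]
wrist_force: [-0.5, 0.7, -1.2]
width: 0.14
grip_force: 38.7
```

Call:
{"method": "play_rows", "body": {
  "commands": [
    [0,0,0,0,0,0],
    [0,0,0,0,0,0]
  ]
}}

```text
time: 10.08
tool_pos: [0.5715, -0.1947, 0.197]
tcp_rot: [0.749, 2.955, -0.037]
wrist_force: [-0.3, -0.5, -1.0]
width: 0.141
grip_force: 38.7
```

```bash
cat > look.py <<'E'
import sys
from h import *
k=sys.argv[1]
s=sensors.read_state();T=s["tool_pos"];print(s["time"],T,s["tcp_rot"],s["width"])
I={n:optics.read_camera(n) for n in C}
out=[]
for n in C:
    p=proj(n,[.5255,-.167,.165]).round().astype(int);print(n,p-40,proj(n,T))
    cv2.imwrite(f"pics/{n}{k}.png",I[n][:,:,::-1])
    out.append(cv2.resize(I[n][p[1]-40:p[1]+40,p[0]-40:p[0]+40],(400,400),interpolation=cv2.INTER_CUBIC))
cv2.imwrite(f"pics/crop{k}.png",np.hstack(out)[:,:,::-1])
E
python3 look.py 6
```

```text
10.0833 [ 0.571467   -0.19472181  0.19698626] [ 0.74873338  2.95468927 -0.03668436] 0.14084974920698545
top [363 226] [416.66248167 245.44028722]
side [249 138] [265.37671414 171.47100742]
```

View pics/crop6.png

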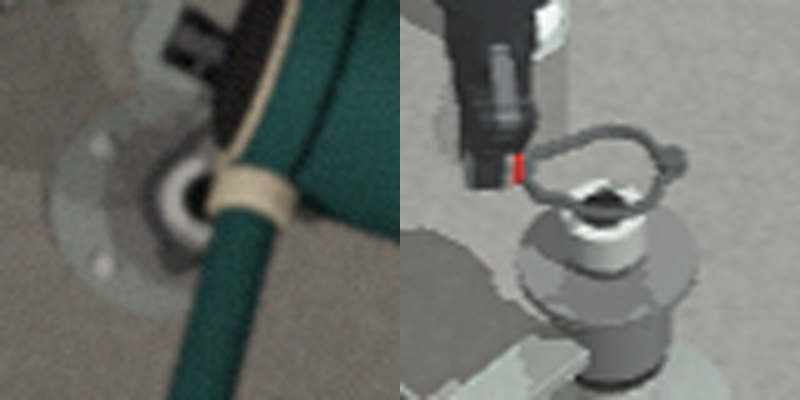

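```bash
python3 - <<'E'
from h import *
s=sensors.read_state();T=s["tool_pos"];R=Rn.from_rotvec(s["tcp_rot"]).as_matrix();print(R.round(3))
ct,cs=(397.6,278),(303.0,169.6); pt,ps=(404,265.2),(289.5,179.8)
a,e=tri(ct,cs);b,f=tri(pt,ps);print("coil",a,e,"post",b,f,"d",a-b)
P={"top":plane("top",pt,.1615),"side":plane("side",ps,.1615)};print(P)
for z in(.192,.197,.202,.207):
  for n,c in(("top",ct),("side",cs)): d=plane(n,c,z)-P[n];print(z,n,"ringframe along/across",(1e3*d@[.879,-.477,0]).round(1),(1e3*d@[.477,.879,0]).round(1))
# near/far loop wire mid in side
for z in(.19,.195,.2):
  for q in((600,208),(615,132),(530,165),(660,165)):
    uv=(249+(q[0]-400+.5)/5-.5,138+(q[1]+.5)/5-.5);d=plane("side",uv,z)-P["side"];print(z,q,(1e3*d@[.879,-.477,0]).round(1),(1e3*d@[.477,.879,0]).round(1))
E
```

```text
[[-0.875  0.476  0.086]
 [ 0.474  0.879 -0.047]
 [-0.098 -0.    -0.995]]
coil [ 0.49711797 -0.14877367  0.1906354 ] 0.0018921162531516157 post [ 0.52563939 -0.16850538  0.15933085] 0.004836436807234594 d [-0.02852142  0.01973171  0.03130455]
{'top': array([ 0.5273798 , -0.16982398,  0.1615    ]), 'side': array([ 0.52520247, -0.1649872 ,  0.1615    ])}
0.192 top ringframe along/across -35.8 4.0
0.192 side ringframe along/across -33.1 2.5
0.197 top ringframe along/across -36.1 4.7
0.197 side ringframe along/across -32.4 7.3
0.202 top ringframe along/across -36.4 5.3
0.202 side ringframe along/across -31.7 12.1
0.207 top ringframe along/across -36.7 6.0
0.207 side ringframe along/across -31.0 16.9
0.19 (600, 208) 4.8 24.4
0.19 (615, 132) -10.1 -22.9
0.19 (530, 165) 32.7 -9.4
0.19 (660, 165) -27.3 2.6
0.195 (600, 208) 5.4 29.1
0.195 (615, 132) -9.5 -18.0
0.195 (530, 165) 33.1 -4.5
0.195 (660, 165) -26.6 7.4
0.2 (600, 208) 5.9 33.8
0.2 (615, 132) -8.9 -13.1
0.2 (530, 165) 33.5 0.3
0.2 (660, 165) -25.9 12.2
```

The side view shows the loop over the post, the coil at (303,169.6) and the near wire over the post end. The ring is level now and the loop centre is off by about 3 mm across and 1.5 mm along, so I'm correcting and lowering with force checks.

Call:
{"method": "play_rows", "body": {
  "commands": [
    [-0.15,-0.3,0,0,0,0],
    [0.1,0,1.0,0,0,0],
    [0.08,0,0.8,0,0,0],
    [0,0,0,0,0,0],
    [0,0,0,0,0,0]
  ]
}}

```text
time: 10.6
tool_pos: [0.5713, -0.1982, 0.179]
tcp_rot: [0.749, 2.954, -0.037]
wrist_force: [0.4, 0.3, -0.9]
width: 0.14
grip_force: 38.7
```

```bash
python3 look.py 7; python3 - <<'E'
from h import *
I=cv2.imread("pics/side7.png")[:,:,::-1]
v=I[158:200,268:312].max(2)
print("     "+" ".join("%3d"%c for c in range(268,312,1)))
for i in range(0,42,1): print(158+i," ".join("%3d"%x for x in v[i]))
E
```

```text
10.6 [ 0.57125698 -0.19820833  0.17895274] [ 0.74912294  2.95392713 -0.03686665] 0.139813293054989
top [363 226] [416.70921847 245.98309779]
side [249 138] [265.14171347 175.94602187]
     268 269 270 271 272 273 274 275 276 277 278 279 280 281 282 283 284 285 286 287 288 289 290 291 292 293 294 295 296 297 298 299 300 301 302 303 304 305 306 307 308 309 310 311
158 128 125 126 104  48  53  73 118 144 142 140 138 137 136 146 163 162 159 155 160 159 159 160 163 163 163 161 159 157 161 166 166 162 157 156 154 155 156 162 160 158 157 159 161
159 126 125 127 104  48  53  89 131 143 140 137 137 136 135 150 167 166 164 165 161 156 154 154 153 156 157 162 162 161 163 163 163 160 159 161 160 159 161 164 165 160 157 158 160
160 127 124 125 109  64  54  86 125 137 135 135 135 137 136 145 162 164 164 165 160 157 157 159 156 154 157 158 158 161 161 159 159 159 159 160 158 158 159 157 154 158 160 160 162
161 116 124 125 109  66  55  88 131 140 141 138 134 134 137 147 161 162 163 163 161 159 161 164 164 160 160 160 160 162 160 161 160 156 155 157 158 159 160 159 161 160 161 161 162
162 118 126 126
[... 6124 characters left out ...]
 173 142  78 119 146 143 144 143 144 136 121 122 123 122 123 121 122 122 122 123 122 122 123 123 122 122 134 139 121 122 123 123 128 126 125 151 157 162 164 162
197 109 137 169 166 168 153 100  95 134 145 145 142 144 135 120 120 123 121 122 123 123 121 122 120 122 123 123 123 121 132 149 137 123 123 123 123 120 122 145 157 157 160 161 163
198 110 109 109 106 132 167 153 102  82 124 146 144 143 136 121 121 121 122 121 122 122 122 121 122 121 123 122 121 122 132 146 136 123 124 123 121 126 152 166 164 164 164 163 164
199 109 109 113 110 108 132 168 153 102  82 120 145 144 146 137 122 122 122 122 122 122 121 121 124 123 122 122 125 134 147 137 122 126 122 113 125 150 164 159 159 160 160 162 161
```

```bash
python3 - <<'E'
from h import *
p=plane("side",(289.5,179.8),.1615)
for z in(.170,.173,.176):
  print(z,proj("side",[p[0],p[1],z]).round(1),end=' ')
  for nm,uv in(("far",(290,168.4)),("far2",(284,170)),("near",(291,184.5)),("near2",(285,184)),("coil",(302.6,174)),("right",(298,172)),("rnear",(299,179.5))):
    d=plane("side",uv,z)-p;print(nm,(1e3*d@[.879,-.477,0]).round(1),(1e3*d@[.477,.879,0]).round(1),end='; ')
  print()
# expected from T
T=sensors.read_state()["tool_pos"]
E
```

```text
0.17 [289.3 177.3] far -6.3 -28.8; far2 8.7 -26.4; near -0.1 23.6; near2 13.5 19.2; coil -32.8 -4.6; right -23.2 -13.2; rnear -21.3 11.4; 
0.173 [289.3 176.5] far -6.0 -25.9; far2 9.0 -23.4; near 0.2 26.3; near2 13.8 22.0; coil -32.4 -1.7; right -22.8 -10.3; rnear -20.9 14.2; 
0.176 [289.2 175.6] far -5.6 -23.0; far2 9.3 -20.5; near 0.6 29.1; near2 14.1 24.8; coil -32.0 1.1; right -22.4 -7.5; rnear -20.5 17.0;
```

Loop is centred on the post (wires at −25.9/+26.3 mm, coil at −32.4 mm). Lowering.

Call:
{"method": "play_rows", "body": {
  "commands": [
    [0.05,0,0.5,0,0,0],
    [0.04,0,0.4,0,0,0],
    [0,0,0,0,0,0]
  ]
}}

```text
time: 10.95
tool_pos: [0.5716, -0.1984, 0.1705]
tcp_rot: [0.749, 2.953, -0.037]
wrist_force: [-0.7, 0.6, -1.6]
width: 0.138
grip_force: 38.7
```

Call:
{"method": "play_rows", "body": {
  "commands": [
    [0.04,0,0.4,0,0,0],
    [0.02,0,0.2,0,0,0],
    [0,0,0,0,0,0]
  ]
}}

```text
time: 11.2
tool_pos: [0.5718, -0.1985, 0.1648]
tcp_rot: [0.749, 2.952, -0.037]
wrist_force: [-0.1, 0.4, -0.8]
width: 0.143
grip_force: 38.7
```

Call:
{"method": "play_rows", "body": {
  "commands": [
    [0.03,0,0.3,0,0,0],
    [0.03,0,0.3,0,0,0],
    [0,0,0,0,0,0]
  ]
}}

```text
time: 11.45
tool_pos: [0.5718, -0.1985, 0.1587]
tcp_rot: [0.749, 2.952, -0.037]
wrist_force: [0.2, -0.7, -1.3]
width: 0.142
grip_force: 38.7
```

Call:
{"method": "play_rows", "body": {
  "commands": [
    [0.03,0,0.3,0,0,0],
    [0.03,0,0.3,0,0,0],
    [0,0,0,0,0,0]
  ]
}}

```text
time: 11.7
tool_pos: [0.5718, -0.1985, 0.1526]
tcp_rot: [0.749, 2.952, -0.037]
wrist_force: [0.1, 0.7, -1.3]
width: 0.14
grip_force: 38.7
```

Call:
{"method": "play_rows", "body": {
  "commands": [
    [0.03,0,0.3,0,0,0],
    [0.03,0,0.3,0,0,0],
    [0,0,0,0,0,0]
  ]
}}

```text
time: 11.95
tool_pos: [0.5718, -0.1985, 0.1466]
tcp_rot: [0.749, 2.952, -0.037]
wrist_force: [-0.2, 0.1, -0.8]
width: 0.136
grip_force: 38.7
```

Call:
{"method": "play_rows", "body": {
  "commands": [
    [0.02,0,0.2,0,0,0],
    [0.02,0,0.2,0,0,0],
    [0,0,0,0,0,0]
  ]
}}

```text
time: 12.2
tool_pos: [0.5723, -0.1987, 0.1433]
tcp_rot: [0.748, 2.951, -0.038]
wrist_force: [-0.1, -0.2, -0.7]
width: 0.143
grip_force: 38.8
```

Call:
{"method": "play_rows", "body": {
  "commands": [
    [0.02,0,0.2,0,0,0],
    [0,0,0,0,0,0]
  ]
}}

```text
time: 12.37
tool_pos: [0.5729, -0.1988, 0.1422]
tcp_rot: [0.748, 2.95, -0.037]
wrist_force: [-1.3, 1.5, 2.8]
width: 0.142
grip_force: 39.5
```

Call:
{"method": "play_rows", "body": {
  "commands": [
    [0.02,0,0.15,0,0,0],
    [0,0,0,0,0,0]
  ]
}}

```text
time: 12.53
tool_pos: [0.5733, -0.1987, 0.1414]
tcp_rot: [0.748, 2.948, -0.037]
wrist_force: [0.3, 1.4, 5.2]
width: 0.142
grip_force: 39.4
```

Call:
{"method": "play_rows", "body": {
  "commands": [
    [0.02,0,0.2,0,0,0],
    [0,0,0,0,0,0]
  ]
}}

```text
time: 12.7
tool_pos: [0.5741, -0.1988, 0.1405]
tcp_rot: [0.748, 2.947, -0.037]
wrist_force: [-0.4, 2.1, 9.9]
width: 0.14
grip_force: 39.3
```

```bash
python3 look.py 8; python3 - <<'E'
import cv2
I=cv2.imread("pics/side8.png")
cv2.imwrite("pics/crop9.png",cv2.resize(I[150:225,240:330],(720,600),interpolation=cv2.INTER_CUBIC))
E
```

```text
12.7 [ 0.57414229 -0.19875109  0.14051623] [ 0.74799297  2.94655549 -0.03662101] 0.14034343942383473
top [363 226] [413.90246078 245.77608454]
side [249 138] [265.24150047 187.43894314]
```

View pics/crop9.png

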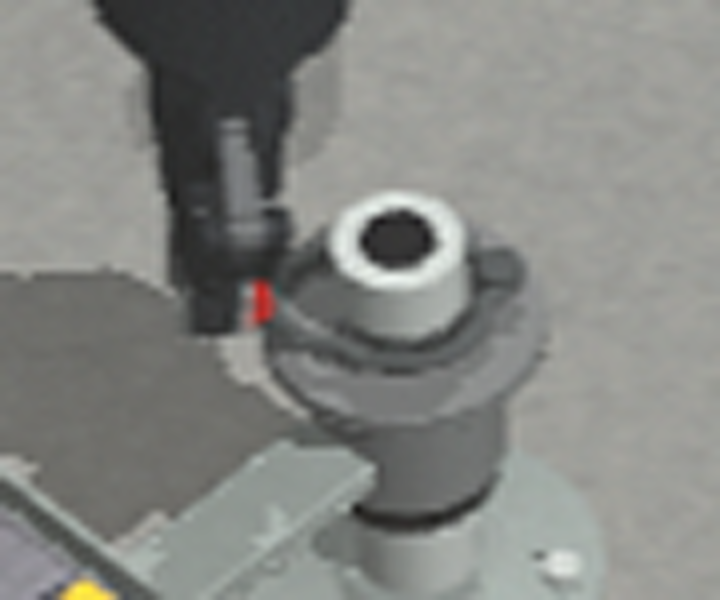

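The last view shows the loop around the post on the seated hub, coil at (497,268) in the crop, with no snag. I'll release in stages, following the finger swing downward.

Call:
{"method": "play_rows", "body": {
  "commands": [
    [0.0,0,0.05,0,0,0],
    [0.0,0,0.05,0,0,0],
    [0,0,0,0,0,0]
  ],
  "grip": 0.7,
  "force": 20
}}

```text
time: 13.05
tool_pos: [0.5738, -0.1992, 0.1384]
tcp_rot: [0.748, 2.947, -0.038]
wrist_force: [0.8, -0.2, 5.4]
width: 0.303
grip_force: 6.5
```

Call:
{"method": "play_rows", "body": {
  "commands": [
    [0.0,0,0.07,0,0,0],
    [0.0,0,0.07,0,0,0],
    [0,0,0,0,0,0]
  ],
  "grip": 0.5
}}

```text
time: 13.3
tool_pos: [0.5728, -0.1987, 0.1357]
tcp_rot: [0.749, 2.95, -0.037]
wrist_force: [0.6, 0.5, 5.2]
width: 0.498
grip_force: 4.5
```

Call:
{"method": "play_rows", "body": {
  "commands": [
    [0.0,0,0.1,0,0,0],
    [0.0,0,0.1,0,0,0],
    [0,0,0,0,0,0]
  ],
  "grip": 0.35
}}

```text
time: 13.55
tool_pos: [0.572, -0.1987, 0.1328]
tcp_rot: [0.749, 2.952, -0.037]
wrist_force: [-1.2, 0.7, 2.5]
width: 0.645
grip_force: 2.7
```

Call:
{"method": "play_rows", "body": {
  "commands": [
    [0,0,0.1,0,0,0],
    [0,0,0.1,0,0,0],
    [0,0,0,0,0,0]
  ],
  "grip": 0.2
}}

```text
time: 13.8
tool_pos: [0.572, -0.1987, 0.1305]
tcp_rot: [0.749, 2.953, -0.037]
wrist_force: [-0.6, -0.2, -0.0]
width: 0.801
grip_force: 0.0
```

Call:
{"method": "play_rows", "body": {
  "commands": [
    [0,0,0,0,0,0],
    [0,0,0,0,0,0],
    [0,0,0,0,0,0],
    [0,0,0,0,0,0]
  ],
  "grip": 0
}}

```text
time: 14.13
tool_pos: [0.5728, -0.1989, 0.1315]
tcp_rot: [0.748, 2.951, -0.037]
wrist_force: [-0.1, 0.3, 0.1]
width: 0.997
grip_force: 0.0
```

Call:
{"method": "play_rows", "body": {
  "commands": [
    [-0.1,0,-1,0,0,0],
    [-0.2,0,-2,0,0,0],
    [-0.3,0,-3,0,0,0],
    [-0.4,0,-4,0,0,0],
    [-3,-2,-2,0,0,0]
  ]
}}

```text
time: 14.55
tool_pos: [0.5876, -0.2264, 0.2602]
tcp_rot: [0.743, 2.949, -0.034]
wrist_force: [1.6, -0.1, 1.9]
width: 0.998
grip_force: 0.0
```

Call:
{"method": "play_rows", "body": {
  "commands": [
    [-3,-2,0,0,0,0],
    [-3,-2,0,0,0,0],
    [-3,-2,0,0,0,0],
    [-3,-2,0,0,0,0],
    [0,0,0,0,0,0]
  ]
}}

```text
time: 14.97
tool_pos: [0.6564, -0.363, 0.2674]
tcp_rot: [0.752, 2.947, -0.042]
wrist_force: [0.1, -1.0, 0.4]
width: 1.002
grip_force: 0.0
```

```bash
python3 look.py 10; python3 - <<'E'
from h import *
for n in C:
    I=cv2.imread(f"pics/{n}10.png")[:,:,::-1].copy(); m=redmask(I)
    x0,y0,x1,y1=(380,235,450,300) if n=="top" else (240,160,340,230)
    k,l,s,c=cv2.connectedComponentsWithStats(m[y0:y1,x0:x1])
    for i in range(1,k): print(n,s[i]+[x0,y0,0,0,0],c[i]+[x0,y0])
v=cv2.imread("pics/side10.png").max(2)
print("     "+" ".join("%3d"%c for c in range(262,314)))
for i in range(174,206): print(i," ".join("%3d"%x for x in v[i,262:314]))
E
```

```text
14.9667 [ 0.65644391 -0.36301228  0.26735465] [ 0.75223925  2.94691325 -0.04227747] 1.0020792179555367
top [363 226] [499.74630712 202.09468751]
side [249 138] [190.58373671 126.98292223]
top [402 239   5   9  34] [403.85294118 242.88235294]
top [419 251   9   8  37] [423.45945946 254.78378378]
side [265 171   9  10  55] [268.87272727 175.38181818]
side [266 188  10  10  64] [270.3125  192.34375]
     262 263 264 265 266 267 268 269 270 271 272 273 274 275 276 277 278 279 280 281 282 283 284 285 286 287 288 289 290 291 292 293 294 295 296 297 298 299 300 301 302 303 304 305 306 307 308 309 310 311 312 313
174 155 161 141 141 169 172 191 175 154 190 226 212 157 163 158 156 156 156 157 157 159 158 156 163 182 199 216 223 212 204 193 171 167 154 150 151 150 151 152 154 159 159 157 155 156 155 155 153 156 155 154 156
175 157 162 143 170 249 244 132 128 120 124 155 172 156 161 157 158 160 159 159 157 155 164 179 204 225 222 216 218 218 218 220 216 210 184 151 154 159 158 157 157 159 158 156 158 158 156 155 156 157 158 154 151
176 156 160 146 168 241 239 162 164 154 140 158 179 163 163 157
[... 5596 characters left out ...]
 113 112 112 111 110 133 159 156 157 158 157 157 159 161 159 156
203 110 110 109 111 111 112 113 113 110 109 107 106 108 107 101  94  98  96  78  71  76  90 100  89  90  92  94  96  97 100 102 102 103 109 113 106 107 114 113 110 110 137 163 158 156 154 153 154 158 161 157 155
204 110 109 110 110 111 112 111 111 112 112 110 107 104 102  99  93  96  96  95  82  72  71  68  67  80  88  91  95 101 101 101 103 107 110 112 114 114 114 113 109 110 136 163 157 157 157 157 156 157 158 156 154
205 109 110 111 112 112 110 110 109 110 110 109 115 135 156 135  95  98  98 100 101  96  83  78  83  87  89  95  95  99 101 104 105 109 109 112 112 114 114 114 110 112 137 160 157 155 154 154 156 156 156 155 156
```

```bash
python3 - <<'E'
from h import *
pt,ps=(404,265.2),(289.5,179.8);b,_=tri(pt,ps)
# far eye (top 423.5) <-> side upper, near eye <-> side lower
A,ea=tri((423.5,254.8),(268.9,175.4));B,eb=tri((403.9,242.9),(270.3,192.3))
off=b-[b[0],b[1],.1615]
print(A-off,ea,B-off,eb,"sep",np.linalg.norm(A-B))
m=(A+B)/2-b;y=(B-A)[:2]/np.linalg.norm((B-A)[:2]);x=np.array([y[1],-y[0]])
print("yaw",np.degrees(np.arctan2(x[1],x[0])),"along",m[:2]@x,"across",m[:2]@y,"mid z",(A+B)[2]/2-off[2],"dz",A[2]-B[2])
P=plane("side",ps,.1615)
for z in(.1345,.1375):
  d=plane("side",(302,186),z)-P;print("coil z",z,d[:2]@x,d[:2]@y)
  d=plane("side",(289,193.5),z)-P;print("near wire",d[:2]@x,d[:2]@y)
E
```

```text
[ 0.55011976 -0.21776479  0.15337533] 0.003287632619235992 [ 0.57990745 -0.17218726  0.15226609] 0.003167304524989026 sep 0.05445959115948409
yaw -33.16705767921391 along 0.0474409469878099 across -0.000617096815615753 mid z 0.15282070744894696 dz 0.001109236732928176
coil z 0.1345 -0.02933572063757861 -0.001457820728701131
near wire 0.003958185756708083 0.019233795312191597
coil z 0.1375 -0.029162988996509622 0.0013063905149610557
near wire 0.004041433169584456 0.021942393577624404
```

The ring is closed and seated. The eyes are 54.5 mm apart (54 at rest), their midpoint is 47.4 mm from the post axis (48 expected) at z 0.153 (0.154 expected), and the coil is at −29 mm (−28 expected).

```bash
python3 -c "
from workcell import order
print(order.finish_job())"
```

```text
the job is handed in; nothing more can be done
None
```

I pushed the hub home and set the spring ring in the post's groove, eyes up and let go; my camera measurements put it closed and centred. The job was handed in at about 15 s with the arm clear, but no verdict was returned.

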